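# Present a misread blood tube to the barcode reader

### The arm

A 6-joint arm with a two-finger parallel gripper is mounted at the origin on the work surface. World frame = base frame: x ahead of the robot, y to its left, z up, the work surface at z = 0. Lengths are in m, angles in rad, forces in N, time in s.
With the tool pointing down it reaches from about 0.375 to 0.9 m from the base axis. Payload 3.1 kg.
Tool frame: the origin (TCP) lies on the centre line of the jaws, within the pads' length; the fingertips stand 8 mm ahead of it and the grasp point (between the pads) lies 11 mm behind it (robot.tip_extent is the distance from the TCP to the fingertips, in m); y points along the fingers, z is the direction in which the jaws open and shut, and the axes are right-handed (so a half turn about y gives the same grasp; the last joint's range is limited). The gripper opens to 87 mm and grips with 3 to 60 N. Pads are 19 mm wide; open, the fingers measure 117 mm over their backs; the gripper's body (75 mm by 190 mm) begins 51 mm behind the grasp point.
Start: joints at [1.03, 0.527, 1.433, -0, 1.181, -0.178], TCP at [0.222, 0.584, 0.231] pointing down, gripper open.
Joint ranges: [-3.08, 3.08], [-0.75, 2.2], [0.22, 2.44], [-1.43, 4.57], [0, 2.65], [-2.85, 2.85]. Speed limits (rad/s): [2.79, 2.79, 3.14, 3.14, 3.14, 3.14].

### API

Orientations are given as a unit quaternion [x, y, z, w].
In Python, from rig import robot gives the robot as it stands.
- The arm moves only by the shell command python3 -m crank 'ROWS' [FORCE]. ROWS is JSON, a list that holds one entry, the list of rows, each a list of 7 numbers: the turn, a rotation vector about the tool's x, y, z in degrees, then the shift along the tool's x, y, z in m, then the opening in per cent of the stroke, from 0 (shut) to 100 (fully open). In form: [[[ax, ay, az, dx, dy, dz, gripper], ...]]. A call has exactly 5 rows; each row shifts and turns the commanded pose from where the row before left it, along the tool's axes as they then stand; what a row does not reach is not made up. A row lasts 1/8 s, in which the tool goes at most 62.5 mm and 10.7 degrees, less where a joint would pass 70% of its speed; a pose out of reach is approached as far as the arm can. A call with a gripper value outside its range is refused whole. The fingers move at their own pace and stop on an object; FORCE is the grip in N (left out, the last holds). Time passes only in rows, so rows that do not move let the fingers close, or fill a call up. It gives the time, the measured TCP pose, the force and the opening at its end, in the units of the state.
- robot.get_obs(): the state, without advancing time (a new reading comes with each control period).
- robot.camera(name): name is "scene" or "side" or "wrist"; returns a dict with "img" (384x512x3 uint8, red, green, blue), "K" (3x3 intrinsics, pixels), "dist_coeffs" ([k1, k2, p1, p2, k3] as OpenCV has them; the pictures are not rectified), "R" (3x3) and "t" (3): a world point X has camera coordinates R X + t; the wrist camera has in their place "T_tool_cam" (4x4, takes a point from camera to tool coordinates, whose origin is the TCP and whose axes are the tool frame's). Camera axes: x right, y down, z forward; pixel columns grow to the right and rows downward; lengths in m; the calibration is good to about 2 mm. A picture is of the moment at which its call begins: read the wrist's pose just before it. There is no depth.
- robot.hand_in(): hands the job in, once; it reports no verdict.
Trained networks look in a picture, given as the dict that the camera call returned (one of the last four; its "shot" number tells which), for a name from the list of things; names that differ only in an ending like _2 or _b are one class to them, and where a whole thing is asked for, a point or a joint stands for the part that bears it (a point fixed in the world has none). Each returns a list of dicts, best first, with "conf" (0 to 1); they miss things now and then, are a little off and sometimes report something else, mostly with a low value. They report only what shows in the picture. A call takes as long as a camera call. They do not tell look-alikes from the thing itself.
- robot.spot_in(picture, thing): "at" ([row, column] in pixels, amid what is visible of it).
The state is a dict: "time": time; "q": joint angles; "joint_velocities": joint speeds; "joint_torque": joint torques, N m; "position": TCP position; "tool_rot": TCP orientation; "ft_force": force on the tool from outside, world axes, zero at the start; "moment": the same for the moment, N m; "grip_width": finger opening in m.
Only numpy, scipy, OpenCV 4.12 (cv2) and the standard library are available. Lean on these libraries where they do the work, as an engineer would, in place of code of your own. Each camera call takes 0.05 s, during which the arm holds its last target.

### The job

The analyser could not read the label of the red-capped blood tube. Draw that tube up out of the rack by its cap, lean it over so that its barcode squarely faces the window of the barcode reader, centred and about 9 cm in front of it, and finish like that: still holding the tube there, raised and steady, without letting go. Leave the other tubes in the rack, keep off the reader, and disturb nothing else on the bench.

Things in the scene. Friction and masses are not known exactly. Their poses are not given: they have to be found in the camera images.
- red_tube: Clear blood tube, 16 mm diameter, 15 to 27 g, ribbed red cap 19 mm in diameter from 84 to 108 mm above the tube's bottom; any place of the rack. Origin: centre of the bottom end; z runs to the cap, x to the barcode side. The paper label (16.6 mm diameter) covers 21 to 73 mm. In the rack it stands upright, bottom 6 mm above the bench, barcode towards the rack's slots within 0.3 rad.
- red_label: Label of the red-capped tube: white paper with black bars across the tube on one side. Origin: middle of the barcode, on the surface, 47 mm above the tube's bottom and 8.3 mm from its axis. x points out of the barcode, z along the tube to the cap. Fingers must not be on the label.
- rack: Blue fixed rack, origin under its centre on the bench. Five 18.5 mm square pockets in a row along its y (0, +-34, +-68 mm), floor 6 mm, top 62 mm above the bench; 31 by 178 mm, foot 52 mm wide. The +x side, away from the robot, has 11 mm slots that show the barcodes. Caps stand 15 mm apart: fingers have room only on the +x and -x sides of a cap, not between neighbours.
- scanner: Barcode reader, fixed: grey pistol-shaped reader, 70 mm wide, handle in the cup of a black gooseneck stand (round foot of 124 mm), 365 mm high. Origin: centre of the foot, on the bench. It looks to its -x and 50 degrees down; its window is 170 mm in front (-x) and 270 mm above the bench. Handle and neck lie behind and below the head.
- window: Dark red window, 36 by 54 mm, in the black nose (54 by 70 mm) of the reader. Origin: its centre; z points out along the line of sight, 50 degrees below level, y is level, x points 40 degrees up, over the side the reader looks to. A barcode may be turned any way about z. Tube z along this x (cap up, leaning away from the reader) and label x against this z keeps the arm clear of it.
- lilac_tube_1: blood tube with the same shape and label as the red-capped one but a lilac cap; stands in the rack; leave it there
- lilac_tube_2: blood tube with the same shape and label as the red-capped one but a lilac cap; stands in the rack; leave it there
- green_tube: blood tube with the same shape and label as the red-capped one but a green cap; stands in the rack; leave it there
- specimen_cup: White specimen cup with yellow lid, 66 mm diameter, 68 mm high; origin under its centre. Leave alone.
- reagent_bottle: White bottle with blue cap, 68 mm diameter, 140 mm high; origin under its centre. Leave alone.
- slide_box: Green slide box, 89 by 164 by 36 mm; origin under its centre. Leave alone.
- tally_counter: Grey laboratory tally counter with a red knob on its -y side, about 75 by 125 by 77 mm; origin under its centre. Leave alone.
- marker_pen: Blue and black marker pen lying on the bench, 125 mm long along its x, 17 mm high; origin below its middle. Leave alone.
Mind the look-alikes: they are no part of the job. Of the things that look like the rack, the smaller one is meant.

How it is judged:
On the way:
1. the red-capped tube is drawn up clear of the rack, held by the fingers (z of red_tube in the frame of rack above 0.066 m and contact force between the fingers and red_tube above 0.5 N), for 0.1 s.
At the end, for the whole second after the job is handed in: Only the fingers hold the tube, off its label, bottom over 100 mm above the bench; barcode middle 50 to 130 mm in front of the window, within 30 mm of its centre line in x and y, facing it within 0.4 rad; tube off rack and reader, still (under 20 mm/s, 0.2 rad/s) (contact force between the fingers and red_tube above 0.5 N and contact force between the fingers and red_label below 0.3 N and contact force between red_tube and rack below 0.05 N and contact force between red_tube and scanner below 0.05 N and height (world z) of red_tube above 0.1 m and z of red_label in the frame of window between 0.05 and 0.13 m and x of red_label in the frame of window between -0.03 and 0.03 m and y of red_label in the frame of window between -0.03 and 0.03 m and angle between the x axis of red_label and the z axis of window, either way round below 0.4 rad and x of window in the frame of red_label above 0.03 m and linear speed of red_tube below 0.02 m/s and angular speed of red_tube below 0.2 rad/s); the arm keeps its last pose, push and grip.
It fails at once if another tube was pulled or knocked about (moved more than 15 mm) (distance of any of lilac_tube_1, lilac_tube_2, green_tube from where it was at the start of the episode above 0.015 m).
It fails at once if the reader was hit (more than 3 N) (contact force between any of the arm, the fingers, red_tube and scanner above 3 N).
It fails at once if something else on the bench was shifted by more than 30 mm (distance of any of specimen_cup, reagent_bottle, slide_box, marker_pen, tally_counter from where it was at the start of the episode above 0.03 m).
It also fails if it takes over 35 s, if anything falls off the work surface, if the arm or the gripper's body presses on something with over 40 N, if the wrist force passes 120 N, or if a joint passes its speed limit or range.

## Working session

There is one attempt and no reset: what is moved stays moved. The work goes in short steps, Python scripts to look and compute and a shell command to move; the robot and the scene stay as the last step left them, time stands still between calls to the robot, and variables do not carry over. Pictures are saved under pics/ and viewed, and the job is handed in when it is done.

```bash
ls; mkdir -p pics; python3 - <<'E'
from rig import robot
import cv2,pickle,numpy as np
o=robot.get_obs();print({k:np.round(v,3) for k,v in o.items()}, robot.tip_extent)
P={}
for n in ["scene","side","wrist"]:
    p=robot.camera(n);P[n]=p
    cv2.imwrite(f"pics/a_{n}.png",p["img"][:,:,::-1])
    print(n,p["shot"],[ (k,np.round(p[k],3).tolist()) for k in p if k not in("img","shot")])
    for th in ["red_tube","red_label","rack","scanner","window"]:
        print(th,[(np.round(d["at"]).tolist(),round(d["conf"],2)) for d in robot.spot_in(p,th)][:4])
P["obs"]=o
pickle.dump(P,open("a.pkl","wb"))
E
```

```text
pics
{'time': np.float64(0.0), 'q': array([ 1.029,  0.528,  1.434, -0.   ,  1.181, -0.179]), 'joint_velocities': array([-0.001, -0.001,  0.001,  0.   ,  0.   ,  0.001]), 'joint_torque': array([ -0.   , -44.004, -17.659,   0.063,   0.058,  -0.   ]), 'position': array([0.221, 0.584, 0.23 ]), 'tool_rot': array([ 0.696, -0.128,  0.127, -0.695]), 'ft_force': array([ 0.558, -0.25 ,  0.343]), 'moment': array([ 0.002, -0.028,  0.056]), 'grip_width': np.float64(0.087)} 0.008
scene 1 [('K', [[378.494, 0.0, 251.525], [0.0, 378.494, 189.84], [0.0, 0.0, 1.0]]), ('dist_coeffs', [0.039, 0.0, 0.0, 0.0, 0.0]), ('R', [[-0.299, 0.954, 0.002], [0.772, 0.243, -0.587], [-0.561, -0.175, -0.809]]), ('t', [0.166, -0.341, 1.54])]
red_tube [([196.0, 164.0], 0.66), ([210.0, 311.0], 0.48)]
red_label []
rack [([301.0, 346.0], 0.84), ([220.0, 322.0], 0.68)]
scanner [([194.0, 164.0], 0.64)]
window []
side 2 [('K', [[396.148, 0.0, 256.081], [0.0, 396.148, 196.906], [0.0, 0.0, 1.0]]), ('dist_coeffs', [-0.083, 0.0, 0.0, 0.0, 0.0]), ('R', [[0.831, -0.557, 0.004], [-0.353, -0.532, -0.769], [0.43, 0.638, -0.639]]), ('t', [-0.494, 0.354, 1.049])]
red_tube [([199.0, 210.0], 0.57), ([215.0, 334.0], 0.56), ([204.0, 218.0], 0.34)]
red_label []
rack [([213.0, 203.0], 0.95), ([173.0, 244.0], 0.75)]
scanner [([212.0, 338.0], 0.89)]
window []
wrist 3 [('K', [[316.452, 0.0, 253.848], [0.0, 316.452, 192.593], [0.0, 0.0, 1.0]]), ('dist_coeffs', [-0.035, 0.0, 0.0, 0.0, 0.0]), ('T_tool_cam', [[0.0, 0.959, 0.283, -0.078], [0.0, -0.283, 0.959, -0.154], [1.0, -0.0, -0.0, 0.001], [0.0, 0.0, 0.0, 1.0]])]
red_tube []
red_label []
rack []
scanner []
window []
```

View pics/a_scene.png

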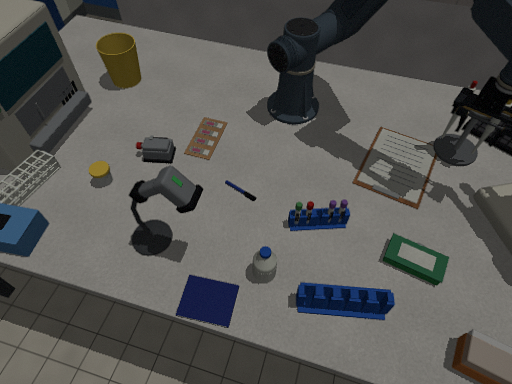

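View pics/a_side.png

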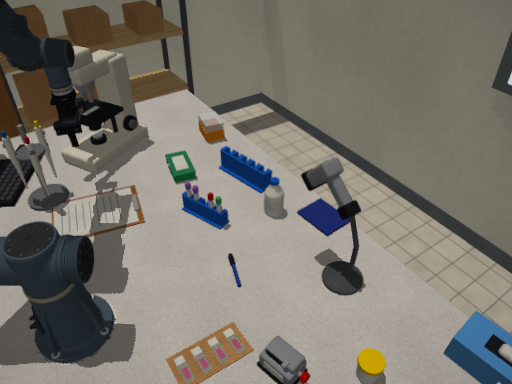

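View pics/a_wrist.png

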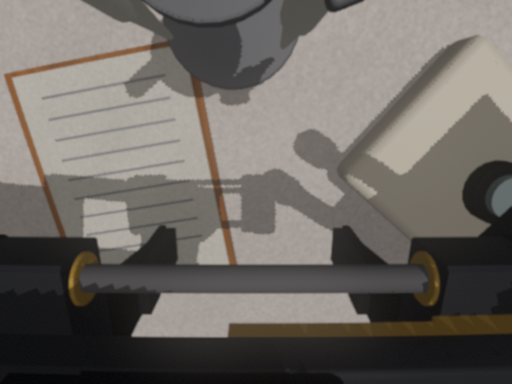

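Racks: the one at scene (row 218, col 320) / side (208, 205) is the smaller and holds tubes. The one at scene (301, 346) / side (168, 246) is larger and empty, so it is the look-alike. The red cap shows at about scene (206, 310) / side (197, 210). The other "red_tube" hits, scene (196, 164) and side (215, 334), lie on the reader. I'll confirm in enlarged crops.

```bash
python3 - <<'E'
import cv2,pickle,numpy as np
P=pickle.load(open("a.pkl","rb"))
a=P["scene"]["img"][190:240,275:365];b=P["side"]["img"][170:235,165:245]
c=cv2.resize(a,None,fx=8,fy=8,interpolation=cv2.INTER_CUBIC);cv2.imwrite("pics/c1.png",c[:,:,::-1])
c=cv2.resize(b,None,fx=8,fy=8,interpolation=cv2.INTER_CUBIC);cv2.imwrite("pics/c2.png",c[:,:,::-1])
a=P["scene"]["img"][150:265,120:220]
c=cv2.resize(a,None,fx=5,fy=5,interpolation=cv2.INTER_CUBIC);cv2.imwrite("pics/c3.png",c[:,:,::-1])
b=P["side"]["img"][150:300,295:375]
c=cv2.resize(b,None,fx=4,fy=4,interpolation=cv2.INTER_CUBIC);cv2.imwrite("pics/c4.png",c[:,:,::-1])
E
```

```text
(no output)
```

View pics/c1.png

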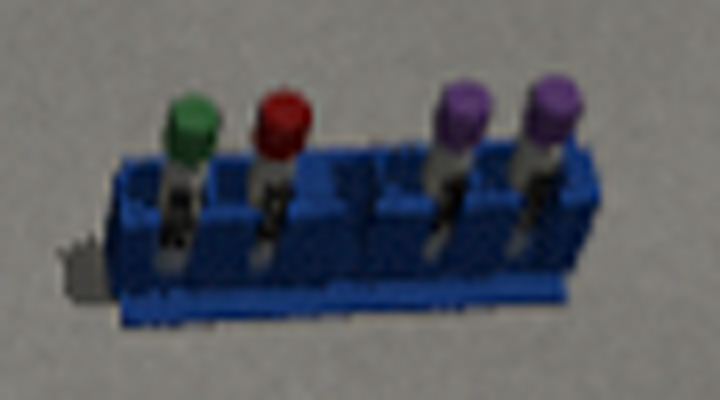

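View pics/c2.png

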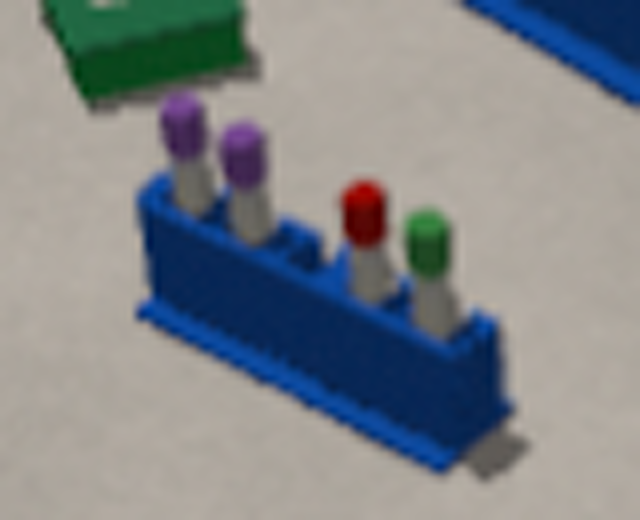

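View pics/c3.png

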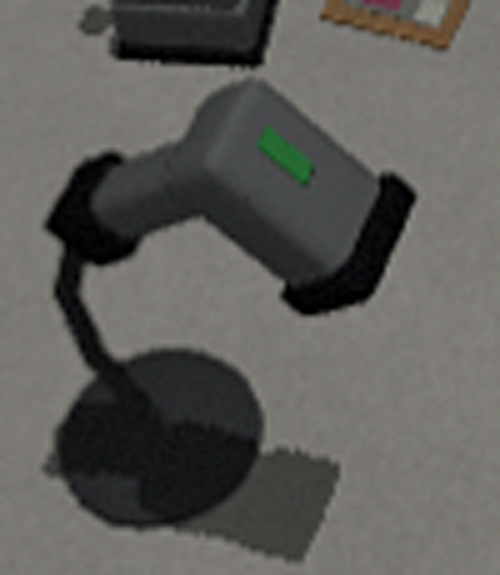

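View pics/c4.png

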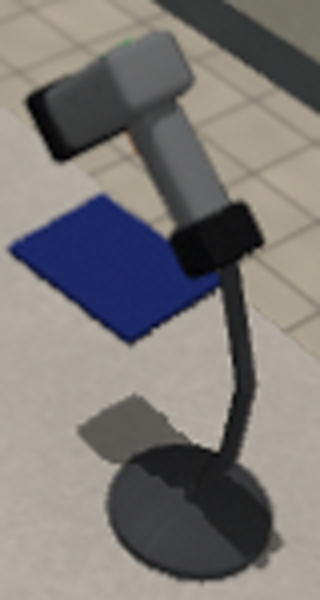

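The red cap shows at scene crop (285, 125), which is pixel (206, 310.5), second from the green end. In the side view it is at crop (365, 213), pixel (197, 211). Next I'll triangulate the caps and fit the scanner model.

```bash
cat > h.py <<'E'
import cv2,pickle,numpy as np
from scipy.optimize import least_squares
def und(p,uv):
    return cv2.undistortPoints(np.array(uv,float).reshape(-1,1,2),p["K"],p["dist_coeffs"]).reshape(-1,2)
def proj(p,X):
    return cv2.projectPoints(np.array(X,float).reshape(-1,3),cv2.Rodrigues(np.array(p["R"]))[0],np.array(p["t"],float),np.array(p["K"]),np.array(p["dist_coeffs"]))[0].reshape(-1,2)
def tri(ps,uvs):
    X0=np.array([.6,.3,.1])
    r=least_squares(lambda X:np.concatenate([proj(p,X)[0]-uv for p,uv in zip(ps,uvs)]),X0)
    return r.x,r.fun
def onz(p,uv,z):
    d=np.array(p["R"]).T@np.append(und(p,uv)[0],1);c=-np.array(p["R"]).T@np.array(p["t"])
    return c+d*(z-c[2])/d[2]
E
python3 - <<'E'
from h import *
P=pickle.load(open("a.pkl","rb"))
S,D=P["scene"],P["side"]
def blobs(p,roi,f):
    r0,r1,c0,c1=roi; im=p["img"][r0:r1,c0:c1].astype(int)
    m=f(im[...,0],im[...,1],im[...,2]).astype(np.uint8)
    n,l,st,ce=cv2.connectedComponentsWithStats(m,connectivity=4)
    return [(ce[i]+[c0,r0],int(st[i,4])) for i in range(1,n) if st[i,4]>12]
red=lambda r,g,b:(r>90)&(g<60)&(b<60)
red=lambda r,g,b:(r>1.8*g)&(r>1.8*b)&(r>60)
gr=lambda r,g,b:(g>1.3*r)&(g>1.2*b)
li=lambda r,g,b:(b>1.3*g)&(r>1.15*g)&(r>50)
for n,f in [("red",red),("green",gr),("lilac",li)]:
    a=blobs(S,(195,225,280,360),f);b=blobs(D,(178,215,180,232),f)
    a.sort(key=lambda t:t[0][0]);b.sort(key=lambda t:-t[0][0])
    print(n,a,b)
    for x,y in zip(a,b):
        X,e=tri([S,D],[x[0],y[0]]);print(np.round(X,4),np.round(e,2))
# foot
uS,uD=(152,237.4),(342.5,278)
print(onz(S,uS,.012),onz(D,uD,.012))
E
```

```text
red [(array([310.34615385, 203.84615385]), 26)] [(array([210. , 196.5]), 36)]
[0.5226 0.1722 0.1045] [-0.53  0.36 -0.64 -0.33]
green [(array([298.47826087, 205.84782609]), 46)] [(array([218.02631579, 200.10526316]), 38), (array([184.87096774, 178.80645161]), 31)]
[0.5375 0.1409 0.1026] [-0.08  0.05 -0.09 -0.05]
lilac [(array([332.90909091, 202.18181818]), 22), (array([344.40909091, 201.63636364]), 22)] [(array([195.02631579, 189.10526316]), 38), (array([187.41666667, 185.16666667]), 36)]
[0.4981 0.2348 0.1059] [-0.7   0.51 -0.86 -0.49]
[0.486  0.2674 0.1067] [-0.57  0.43 -0.72 -0.42]
[ 0.72529883 -0.26840517  0.012     ] [ 0.71619935 -0.28087294  0.012     ]
```

```bash
cat >> h.py <<'E'
def scan(x,y,yaw):
    c,s=np.cos(yaw),np.sin(yaw);T=np.eye(4);T[:2,:2]=[[c,-s],[s,c]];T[:2,3]=x,y;return T
W=np.eye(4);a=np.radians(50)
W[:3,0]=[-np.sin(a),0,np.cos(a)];W[:3,2]=[-np.cos(a),0,-np.sin(a)];W[:3,1]=np.cross(W[:3,2],W[:3,0]);W[:3,3]=[-.17,0,.27]
def box(T,d=.018):
    c=[[sx*.027,sy*.035,z] for z in (0,-d) for sx,sy in((1,1),(1,-1),(-1,-1),(-1,1))]
    return np.array(c)@T[:3,:3].T+T[:3,3]
def ring(T,h,r=.062):
    t=np.linspace(0,2*np.pi,48);return np.c_[r*np.cos(t),r*np.sin(t),0*t+h]@T[:3,:3].T+T[:3,3]
E
python3 - <<'E'
from h import *
P=pickle.load(open("a.pkl","rb"))
S,D=P["scene"],P["side"]
# nose centroid (black collar): rough pixels
a=(120+350/5,150+243/5);b=(295+47/4,150+125/4)
X,e=tri([S,D],[a,b]);print(X,e)
# fit: foot ellipse extents + nose centroid
tgt=np.array([131.6,172.6,219.6,255.0, 295+107/4,295+272/4,150+445/4,150+577/4])
def ext(p,T):
    u=np.vstack([proj(p,ring(T,0)),proj(p,ring(T,.012))]);return [u[:,0].min(),u[:,0].max(),u[:,1].min(),u[:,1].max()]
def f(q):
    T=scan(*q);N=T@W
    c=N@[0,0,-.008,1]
    return np.concatenate([np.array(ext(S,T)+ext(D,T))-tgt+.5, 1*(proj(S,c[:3])[0]-a),1*(proj(D,c[:3])[0]-b)])
best=min((least_squares(f,[.72,-.275,y0]) for y0 in np.arange(-3,3,.7)),key=lambda r:r.cost)
print(best.x,np.degrees(best.x[2]),np.round(best.fun,1))
T=scan(*best.x);N=T@W;print(np.round(N,3))
for n,p,(r0,r1,c0,c1),k in(("s",S,(150,265,120,220),5),("d",D,(150,300,295,385),4)):
    im=cv2.resize(p["img"][r0:r1,c0:c1],None,fx=k,fy=k,interpolation=cv2.INTER_CUBIC)[:,:,::-1].copy()
    tr=lambda u:np.int32((u-[c0,r0]+.5)*k)
    bx=tr(proj(p,box(N)))
    cv2.polylines(im,[bx[:4]],True,(0,255,255),1);cv2.polylines(im,[bx[4:]],True,(255,255,0),1)
    cv2.polylines(im,[tr(proj(p,ring(T,0.012)))],True,(0,255,0),1)
    cv2.imwrite(f"pics/fit_{n}.png",im)
E
```

```text
[ 0.7033238  -0.10854368  0.26667769] [ 2.69443985 -1.16359324  3.21508294  0.82951142]
[ 0.72052051 -0.27276807 -1.47230673] -84.35696188584782 [-0.2  0.2 -0.5  1.3 -0.7  0.1 -0.8  1.3  2.  -3.   3.8 -1.9]
[[-0.075  0.995 -0.063  0.704]
 [ 0.762  0.098  0.64  -0.104]
 [ 0.643  0.    -0.766  0.27 ]
 [ 0.     0.     0.     1.   ]]
```

```bash
python3 -c "
import cv2,numpy as np
a=cv2.imread('pics/fit_s.png');b=cv2.imread('pics/fit_d.png');b=b[:575];o=np.zeros((600,800,3),np.uint8);o[:a.shape[0],:a.shape[1]]=a[:600];o[:b.shape[0],a.shape[1]:a.shape[1]+min(b.shape[1],800-a.shape[1])]=b[:,:800-a.shape[1]];cv2.imwrite('pics/fit.png',o)"
```

```text
(no output)
```

View pics/fit.png

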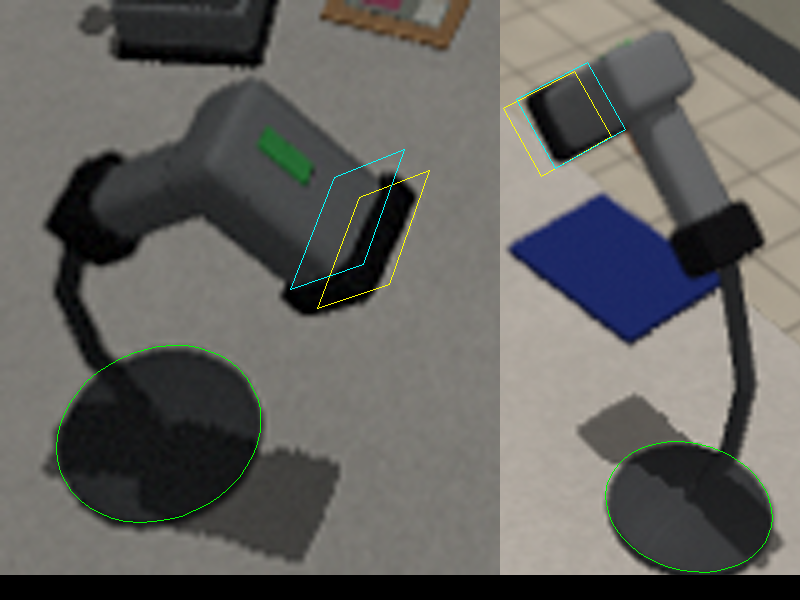

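```bash
cat > f2.py <<'E'
from h import *
P=pickle.load(open("a.pkl","rb"))
S,D=P["scene"],P["side"]
s=lambda x,y:(120+x/5-.5,150+y/5-.5)
d=lambda x,y:(295+(x-500)/4-.5,150+y/4-.5)
T0=scan(.72,-.273,-1.47)
bs=(proj(S,box(T0@W))-[120,150]+.5)*5;bd=(proj(D,box(T0@W))-[295,150]+.5)*4+[500,0]
print(bs[:4].round(),bd[:4].round())
tS=np.array([[430,171],[390,284],[317,308]]);iS=[np.argmin(np.linalg.norm(bs[:4]-t,axis=1)) for t in tS]
tD=np.array([[504,108],[541,175]]);iD=[np.argmin(np.linalg.norm(bd[:4]-t,axis=1)) for t in tD]
oS=np.array([s(413,193),s(368,301),s(303,315)]);oD=np.array([d(525,97),d(556,168)])
print(iS,iD)
def pose(q):
    T=scan(q[0],q[1],q[2]);T[2,3]=q[3];return T
def f(q):
    b=box(pose(q)@W);return np.concatenate([(proj(S,b[iS])-oS).ravel(),(proj(D,b[iD])-oD).ravel(),[(q[3])/.002]])
r=least_squares(f,[.72,-.273,-1.47,0],x_scale=[.01,.01,.1,.01]);print(r.x,np.degrees(r.x[2]),r.fun.round(1))
def g(q):
    F=(.72,-.2725)
    return np.concatenate([f(np.r_[q[:3],0]),(q[:2]-F)/.004])
r=least_squares(g,[.72,-.273,-1.47]);print(r.x,np.degrees(r.x[2]),r.fun.round(1));N=scan(*r.x)@W;print(N.round(3))
E
python3 f2.py
```

```text
[[390. 283.]
 [430. 169.]
 [359. 196.]
 [318. 307.]] [[573.  72.]
 [503. 109.]
 [541. 177.]
 [611. 138.]]
[np.int64(1), np.int64(0), np.int64(3)] [np.int64(1), np.int64(2)]
[ 0.72212335 -0.27683478 -1.53810515  0.00195186] -88.12693363467073 [ 0.9 -0.8 -0.2  0.4 -1.2  1.5 -1.1  0.7 -0.1  0.3  1. ]
[ 0.72024876 -0.27667112 -1.54704702] -88.63926519342766 [ 1.2 -0.4 -0.1  0.8 -1.1  1.7 -1.4  1.2 -0.4  0.8  0.   0.1 -1. ]
[[-0.018  1.    -0.015  0.716]
 [ 0.766  0.024  0.643 -0.107]
 [ 0.643  0.    -0.766  0.27 ]
 [ 0.     0.     0.     1.   ]]
```

```bash
cat >> h.py <<'E'
from scipy.spatial.transform import Rotation as Ro
def Rtgt(app,jaw):
    y=np.array(app,float);y/=np.linalg.norm(y);z=np.array(jaw,float);z-=y*(y@z);z/=np.linalg.norm(z)
    return np.c_[np.cross(y,z),y,z]
def rel(o,p,R):
    """turn (deg, tool), shift(tool) from obs o to p,R"""
    A=Ro.from_quat(o["tool_rot"]).as_matrix()
    return np.degrees(Ro.from_matrix(A.T@R).as_rotvec()),A.T@(np.array(p)-o["position"])
E
python3 - <<'E'
from h import *
P=pickle.load(open("a.pkl","rb"));o=P["obs"]
A=Ro.from_quat(o["tool_rot"]).as_matrix();print(A.round(3))
q=o["q"];M=Ro.from_euler('ZYZYZ',[q[0],q[1]+q[2],q[3],q[4],q[5]]).as_matrix();print(M.round(3),(M.T@A).round(3))
M=Ro.from_euler('ZYZYZ',[q[0],q[1]+q[2],q[3],q[4],-q[5]]).as_matrix();print(M.round(3),(M.T@A).round(3))
app=[0,0,-1];jx=np.array([.926,.377,0])
for s in(1,-1):
    print(s,rel(o,[.5246,.1727,.231],Rtgt(app,s*jx)))
E
```

```text
[[ 0.935 -0.001  0.355]
 [-0.355 -0.002  0.935]
 [-0.    -1.    -0.002]]Traceback (most recent call last):
  File "<stdin>", line 4, in <module>
  File "scipy/spatial/transform/_rotation.pyx", line 1413, in scipy.spatial.transform._rotation.Rotation.from_euler
ValueError: Expected axis specification to be a non-empty string of upto 3 characters, got ZYZYZ
```

```bash
cat >> h.py <<'E'
C=np.array([[0,0,-1.],[1,0,0],[0,1,0]]) # tool axes in M: x=Mx?? fixed below
def wrist(R,q1,q23):
    # M from tool R: Mz=tool y, Mx=-tool z, My=Mz x Mx
    Mz=R[:,1];Mx=-R[:,2];M=np.c_[Mx,np.cross(Mz,Mx),Mz]
    B=Ro.from_euler('ZY',[q1,q23]).as_matrix()
    return Ro.from_matrix(B.T@M).as_euler('ZYZ')
E
python3 - <<'E'
from h import *
P=pickle.load(open("a.pkl","rb"));o=P["obs"]
A=Ro.from_quat(o["tool_rot"]).as_matrix();q=o["q"];print(wrist(A,q[0],q[1]+q[2]))
app=[0,0,-1];jx=np.array([.926,.377,0])
R1=Rtgt(app,jx);print(rel(o,[.5246,.1727,.231],R1))
N=scan(.72,-.2767,-1.547)@W
R2=Rtgt(-N[:3,0],-N[:3,2])
for q1 in(0,.15,.3):
  for q23 in (1.5,1.8,2.1): print(q1,q23,wrist(R2,q1,q23).round(2))
print(np.degrees(Ro.from_matrix(R1.T@R2).as_rotvec()))
E
```

```text
[-2.30494581e-05  1.18140792e+00 -1.78515666e-01]
(array([1.22325376e-01, 4.70615106e+01, 3.02126135e-02]), array([ 0.42930471, -0.00097305, -0.27665893]))
0 1.5 [-0.87  1.6   1.5 ]
0 1.8 [-0.89  1.41  1.73]
0 2.1 [-0.95  1.22  1.98]
0.15 1.5 [-0.88  1.71  1.6 ]
0.15 1.8 [-0.86  1.52  1.83]
0.15 2.1 [-0.9   1.33  2.06]
0.3 1.5 [-0.87  1.83  1.7 ]
0.3 1.8 [-0.83  1.63  1.92]
0.3 2.1 [-0.84  1.43  2.15]
[ 33.04564961 102.70622761 -47.89270047]
```

```bash
python3 -m crank '[[[0,0,0,0.0535,0,-0.0345,100],[0,0,0,0.0535,0,-0.0345,100],[0,0,0,0.0535,0,-0.0345,100],[0,0,0,0.0535,0,-0.0345,100],[0,0,0,0.0535,0,-0.0345,100]]]'; python3 -m crank '[[[0,0,0,0.0535,0,-0.0345,100],[0,0,0,0.0535,0,-0.0345,100],[0,0,0,0.0535,0,-0.0345,100],[0,9.4,0,0,0,0,100],[0,9.4,0,0,0,0,100]]]';  python3 -m crank '[[[0,9.4,0,0,0,0,100],[0,9.4,0,0,0,0,100],[0,9.4,0,0,0,0,100],[0,0,0,0,0,0,100],[0,0,0,0,0,0,100]]]'
cat > look.py <<'E'
import sys
from h import *
from rig import robot
tag=sys.argv[1];P={}
o=robot.get_obs();P["obs"]=o
for n in sys.argv[2:]:
    p=robot.camera(n)
    if n=="wrist":
        A=np.eye(4);A[:3,:3]=Ro.from_quat(o["tool_rot"]).as_matrix();A[:3,3]=o["position"]
        B=np.linalg.inv(A@np.array(p["T_tool_cam"]));p["R"]=B[:3,:3];p["t"]=B[:3,3]
    P[n]=p;cv2.imwrite(f"pics/{tag}_{n}.png",p["img"][:,:,::-1])
pickle.dump(P,open(tag+".pkl","wb"))
print(o["time"],o["position"].round(4),Ro.from_quat(o["tool_rot"]).as_matrix().round(3).tolist(),o["q"].round(3),o["ft_force"].round(2),o["grip_width"])
E
python3 look.py b wrist scene
```

```text
time: 1.52
position: [0.4084, 0.3313, 0.2309]
tool_rot: [-0.695, 0.127, -0.128, 0.696]
ft_force: [1.1, 0.6, -0.1]
grip_width: 0.0871
time: 2.15
position: [0.5192, 0.1806, 0.2305]
tool_rot: [-0.664, 0.242, -0.242, 0.664]
ft_force: [-1.1, 0.2, 0.2]
grip_width: 0.0867
time: 2.78
position: [0.5185, 0.1819, 0.2306]
tool_rot: [-0.587, 0.394, -0.394, 0.587]
ft_force: [0.2, 0.2, 0.4]
grip_width: 0.0871
2.775 [0.5185 0.1819 0.2306] [[0.38, 0.0, 0.925], [-0.925, -0.0, 0.38], [0.0, -1.0, 0.0]] [ 0.134  0.426  1.623 -0.     1.092 -0.256] [0.16 0.18 0.39] 0.08705059279437018
```

View pics/b_wrist.png

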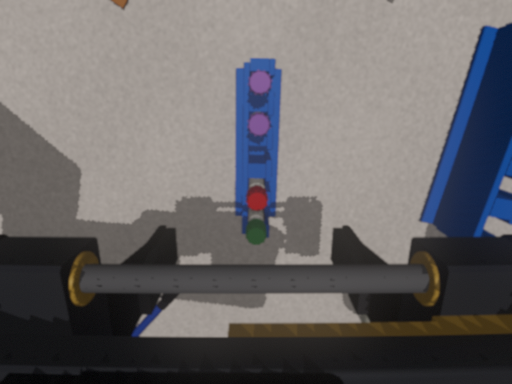

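The wrist view looks straight down on the rack. Lilac caps are at (81, 260) and (125, 259), red at (199, 257), green at (233, 256). Next: combine these with the earlier views and check the heights.

```bash
python3 - <<'E'
from h import *
a=pickle.load(open("a.pkl","rb"));b=pickle.load(open("b.pkl","rb"))
Wc,S,D=b["wrist"],a["scene"],a["side"]
im=Wc["img"].astype(int);r,g,bl=im[...,0],im[...,1],im[...,2]
res={}
for n,m in(("red",(r>1.8*g)&(r>1.8*bl)&(r>60)),("green",(g>1.3*r)&(g>1.2*bl)),("lil",(bl>1.25*g)&(r>1.1*g)&(r>50))):
    m=m.astype(np.uint8);m[:,:230]=0;m[:,290:]=0;m[250:]=0
    k,l,st,ce=cv2.connectedComponentsWithStats(m)
    for i in range(1,k):
        if st[i,4]>40:
            print(n,ce[i].round(1),st[i],onz(Wc,ce[i],.114).round(4),onz(Wc,ce[i],.102).round(4))
            res[n+str(i)]=ce[i]
X,e=tri([Wc,S,D],[res["red1"] if "red1" in res else (257,199.5),(310.5,205.7),(210,196.8)]);print(X,e.round(2))
E
```

```text
red [256.6 198.6] [247 187  20  24 366] [0.5236 0.1761 0.114 ] [0.5252 0.1727 0.102 ]
green [255.8 231.6] [247 220  19  24 376] [0.5352 0.1462 0.114 ] [0.5373 0.1414 0.102 ]
lil [259.6  82. ] [249  70  23  25 451] [0.488  0.2688 0.114 ] [0.488  0.2694 0.102 ]
lil [258.4 123.7] [248 112  22  24 421] [0.4999 0.2376 0.114 ] [0.5004 0.2369 0.102 ]
lil [265.9 199.1] [263 188   6  22  42] [0.5315 0.1789 0.114 ] [0.5334 0.1755 0.102 ]
[0.52520458 0.1727702  0.10154391] [ 0.04 -0.23 -0.8  -0.19  0.03 -0.31]
```

```bash
python3 -m crank '[[[0,1.2,0,0.0107,0,0.0026,100],[0,0,0,0,0.04,0,100],[0,0,0,0,0.04,0,100],[0,0,0,0,0,0,100],[0,0,0,0,0,0,100]]]'; python3 look.py c wrist
```

```text
time: 3.5
position: [0.5261, 0.1727, 0.1515]
tool_rot: [-0.582, 0.4, -0.401, 0.583]
ft_force: [-0.3, 1.3, 0.6]
grip_width: 0.0867
3.5 [0.5261 0.1727 0.1515] [[0.358, 0.002, 0.934], [-0.934, 0.0, 0.358], [0.001, -1.0, 0.002]] [ 0.115  0.539  1.69  -0.     0.911 -0.251] [-0.32  1.31  0.64] 0.0867452880212115
```

View pics/c_wrist.png

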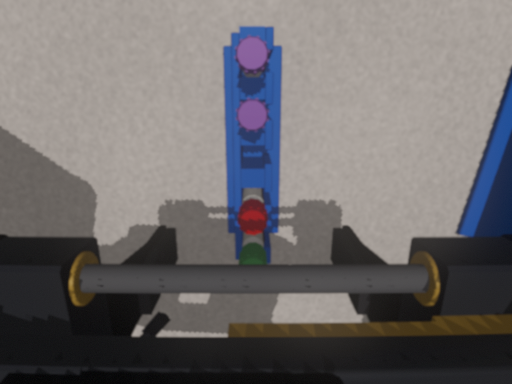

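The red cap is at (216, 252.5), centred between the jaws and where it was predicted. Descending and gripping.

```bash
python3 -m crank '[[[0,0,0,0,0.03,0,100],[0,0,0,0,0.0275,0,100],[0,0,0,0,0,0,100],[0,0,0,0,0,0,10],[0,0,0,0,0,0,10]]]' 20;python3 -m crank '[[[0,0,0,0,0,0,10],[0,0,0,0,0,0,10],[0,0,0,0,0,0,10],[0,0,0,0,0,0,10],[0,0,0,0,0,0,10]]]' 20; python3 look.py d wrist side
```

```text
time: 4.18
position: [0.5261, 0.1731, 0.0947]
tool_rot: [-0.582, 0.4, -0.401, 0.584]
ft_force: [0.1, 0.9, 0.4]
grip_width: 0.0745
time: 4.8
position: [0.5249, 0.1729, 0.093]
tool_rot: [0.583, -0.4, 0.4, -0.583]
ft_force: [-0.2, 0.4, -0.4]
grip_width: 0.0252
4.8 [0.5249 0.1729 0.093 ] [[0.359, -0.0, 0.934], [-0.934, -0.0, 0.359], [-0.0, -1.0, -0.0]] [ 0.116  0.631  1.73  -0.     0.781 -0.251] [-0.22  0.41 -0.37] 0.0251612882160124
```

View pics/d_wrist.png

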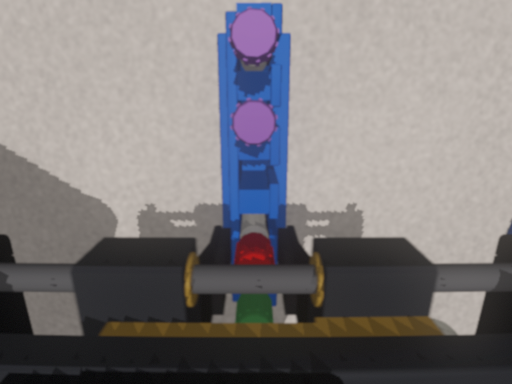

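View pics/d_side.png

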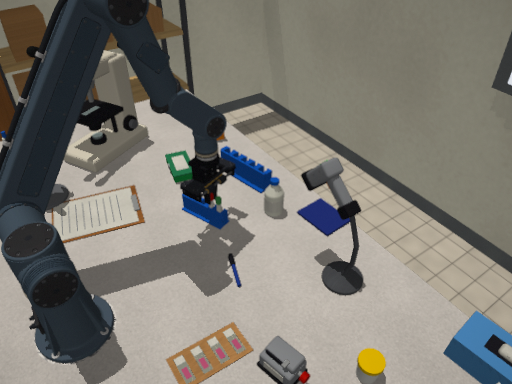

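```bash
python3 -m crank '[[[0,0,0,0,0,0,10],[0,0,0,0,0,0,10],[0,0,0,0,0,0,10],[0,0,0,0,0,0,10],[0,0,0,0,0,0,10]]]' 30; python3 -m crank '[[[0,0,0,0,-0.01,0,10],[0,0,0,0,-0.02,0,10],[0,0,0,0,-0.03,0,10],[0,0,0,0,-0.03,0,10],[0,0,0,0,-0.03,0,10]]]' 30; python3 look.py e side scene wrist
```

```text
time: 5.52
position: [0.5249, 0.1729, 0.0931]
tool_rot: [0.583, -0.4, 0.4, -0.583]
ft_force: [0.9, -0.2, 0.2]
grip_width: 0.0173
time: 6.15
position: [0.5248, 0.1729, 0.2147]
tool_rot: [-0.583, 0.4, -0.401, 0.583]
ft_force: [-0.2, -0.6, 0.6]
grip_width: 0.0171
6.15 [0.5248 0.1729 0.2147] [[0.359, 0.001, 0.934], [-0.934, 0.0, 0.359], [0.0, -1.0, 0.001]] [ 0.116  0.45   1.633  0.     1.058 -0.251] [-0.18 -0.56  0.58] 0.017091744418296317
```

```bash
python3 - <<'E'
from h import *
P=pickle.load(open("e.pkl","rb"));o=P["obs"]
A=Ro.from_quat(o["tool_rot"]).as_matrix();g=o["position"]-.05*A[:,1]*0
bits=[]
for n in("side","scene"):
    u=proj(P[n],o["position"]+.03*A[:,1])[0];c,r=np.int32(u)
    im=P[n]["img"][max(r-40,0):r+40,max(c-40,0):c+40];bits.append(cv2.resize(im,(400,400),interpolation=cv2.INTER_CUBIC))
cv2.imwrite("pics/e_crop.png",np.hstack(bits)[:,:,::-1])
E
```

```text
(no output)
```

View pics/e_crop.png

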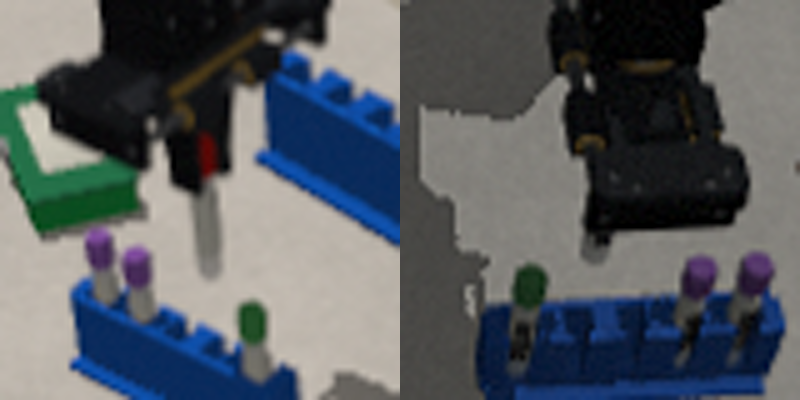

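View pics/e_wrist.png

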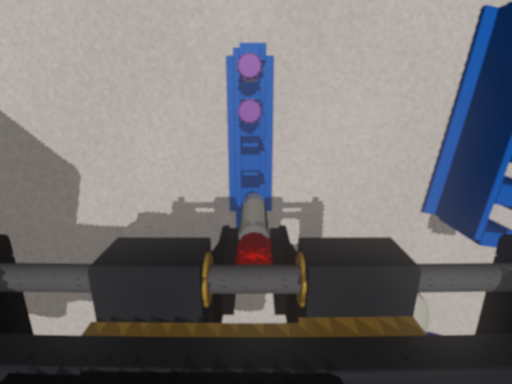

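The tube is out of the rack, bottom around z = 0.128. The lilac and green tubes still stand. Next I'll plan the rotation path and estimate the barcode yaw.

```bash
python3 - <<'E'
from h import *
P=pickle.load(open("e.pkl","rb"));o=P["obs"]
a=pickle.load(open("a.pkl","rb"))
A=Ro.from_quat(o["tool_rot"]).as_matrix()
N=scan(.72,-.2767,-1.547)@W
R2=Rtgt(-N[:3,0],-N[:3,2]);rv=Ro.from_matrix(A.T@R2).as_rotvec();print(np.degrees(rv),np.degrees(rv)/12,np.degrees(np.linalg.norm(rv)))
for s in np.linspace(0,1,7):
    R=A@Ro.from_rotvec(rv*s).as_matrix();print(R[:,1].round(2),R[:,2].round(2),wrist(R,.1,2.0).round(2))
l=-N[:3,2];t=N[:3,0];lab=N[:3,3]+.09*N[:3,2];tcp=lab-.0083*l+.040*t;print(lab,tcp,tcp-.087*t)
print("bottle",onz(a["scene"],(264,262),.09),onz(a["side"],(274,200),.07))
# fit wrist length/lengths
E
```

```text
[ 33.38217369 101.65432483 -47.43404462] [ 2.78184781  8.47119374 -3.95283705] 117.0382837631596
[ 0.  0. -1.] [0.93 0.36 0.  ] [ 0.    1.14 -0.27]
[ 0.12 -0.11 -0.99] [0.99 0.08 0.12] [-0.15  1.03  0.1 ]
[ 0.21 -0.25 -0.95] [ 0.95 -0.19  0.26] [-0.33  0.98  0.5 ]
[ 0.24 -0.41 -0.88] [ 0.81 -0.42  0.41] [-0.54  0.99  0.9 ]
[ 0.21 -0.55 -0.81] [ 0.59 -0.59  0.56] [-0.71  1.07  1.29]
[ 0.14 -0.68 -0.72] [ 0.31 -0.66  0.68] [-0.83  1.2   1.64]
[ 0.02 -0.77 -0.64] [ 0.02 -0.64  0.77] [-0.9   1.35  1.95]
[ 0.7145785  -0.04891362  0.201056  ] [ 0.71372246 -0.01294689  0.22040934] [ 0.71530824 -0.07957389  0.16448681]
bottle [0.73697047 0.09259164 0.09      ] [0.71514761 0.06973463 0.07      ]
```

```bash
python3 -m crank '[[[0,0,0,0.016,-0.03,0.0205,10],[0,0,0,0.016,-0.03,0.0205,10],[0,0,0,0.016,-0.03,0.0205,10],[2.78,8.47,-3.95,0,0,0,10],[2.78,8.47,-3.95,0,0,0,10]]]' 30; python3 -m crank '[[[2.78,8.47,-3.95,0,0,0,10],[2.78,8.47,-3.95,0,0,0,10],[2.78,8.47,-3.95,0,0,0,10],[2.78,8.47,-3.95,0,0,0,10],[2.78,8.47,-3.95,0,0,0,10]]]' ; python3 -m crank '[[[2.78,8.47,-3.95,0,0,0,10],[2.78,8.47,-3.95,0,0,0,10],[2.78,8.47,-3.95,0,0,0,10],[2.78,8.47,-3.95,0,0,0,10],[2.78,8.47,-3.95,0,0,0,10]]]';python3 look.py f scene side wrist
```

```text
time: 6.92
position: [0.5994, 0.1494, 0.3018]
tool_rot: [0.514, -0.422, 0.542, -0.514]
ft_force: [0.4, -0.1, -0.4]
grip_width: 0.017
time: 7.55
position: [0.5985, 0.15, 0.3015]
tool_rot: [0.285, -0.419, 0.813, -0.287]
ft_force: [0.0, 0.1, -0.2]
grip_width: 0.0171
time: 8.18
position: [0.5987, 0.1503, 0.3012]
tool_rot: [0.004, -0.341, 0.94, -0.009]
ft_force: [0.3, 0.6, 0.8]
grip_width: 0.0171
8.175 [0.5987 0.1503 0.3012] [[-1.0, 0.014, 0.015], [-0.02, -0.767, -0.641], [0.002, -0.641, 0.767]] [ 0.409  0.674  1.247 -0.791  1.625  2.084] [0.28 0.62 0.79] 0.017087243564688145
```

View pics/f_scene.png

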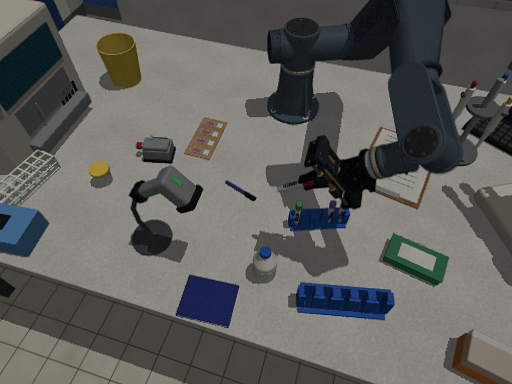

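View pics/f_side.png

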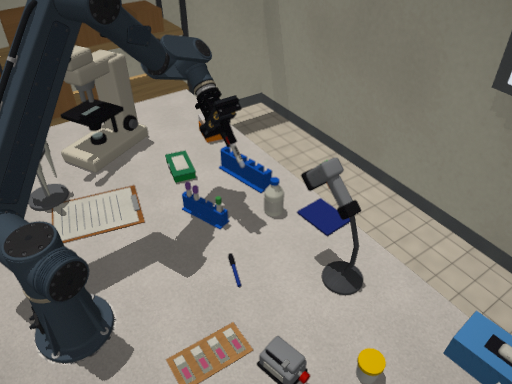

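View pics/f_wrist.png

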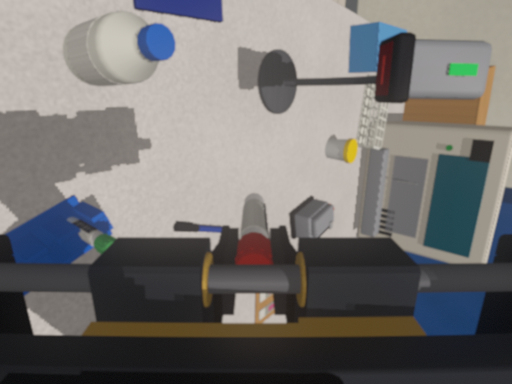

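The wrist view now shows the reader's black nose at about col 378–412, row 35–100, its foot at (80, 277), and the bottle at (45, 120). I'll refine the scanner pose and look at the barcode.

```bash
python3 - <<'E'
from h import *
P=pickle.load(open("f.pkl","rb"));o=P["obs"];w=P["wrist"]
T=scan(.72,-.2767,-1.547);N=T@W
r0,r1,c0,c1,k=20,120,250,500,3.2
im=cv2.resize(w["img"][r0:r1,c0:c1],None,fx=k,fy=k,interpolation=cv2.INTER_CUBIC)[:,:,::-1].copy()
raw=im.copy()
tr=lambda u:np.int32((u-[c0,r0]+.5)*k)
bx=tr(proj(w,box(N)));cv2.polylines(im,[bx[:4]],True,(0,255,255),1);cv2.polylines(im,[tr(proj(w,ring(T,.012)))],True,(0,255,0),1)
cv2.imwrite("pics/g1.png",np.vstack([raw[:299],im[:299]]))
bits=[]
for n in("scene","side"):
    A=Ro.from_quat(o["tool_rot"]).as_matrix()
    c,r=np.int32(proj(P[n],o["position"]+.04*A[:,1])[0]);print(n,c,r)
    bits.append(cv2.resize(P[n]["img"][r-20:r+20,c-20:c+20],(400,400),interpolation=cv2.INTER_CUBIC))
cv2.imwrite("pics/g2.png",np.hstack(bits)[:,:,::-1])
E
```

```text
scene 291 185
side 235 153
```

View pics/g1.png

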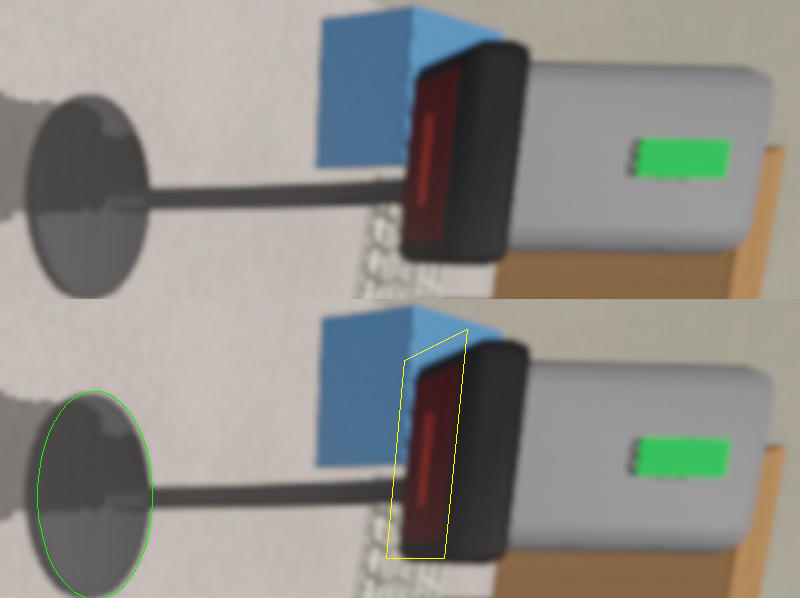

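View pics/g2.png

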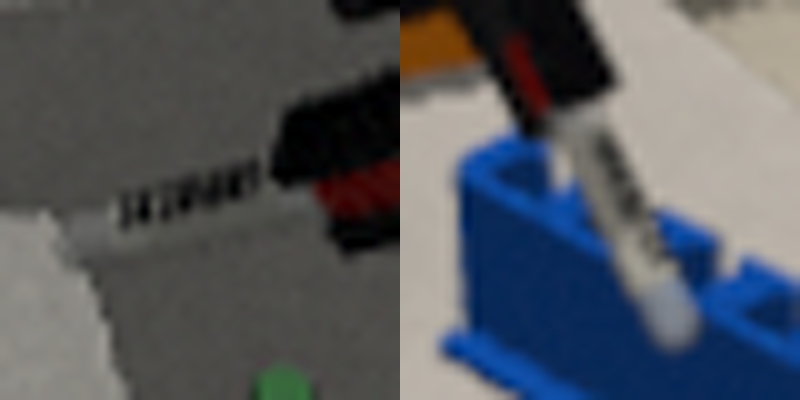

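```bash
python3 - <<'E'
from h import *
P=pickle.load(open("f.pkl","rb"));o=P["obs"];w=P["wrist"]
r0,r1,c0,c1,k=28,108,368,428,7
im=cv2.resize(w["img"][r0:r1,c0:c1],None,fx=k,fy=k,interpolation=cv2.INTER_CUBIC).astype(float)*1.8
m=np.clip(im,0,255).astype(np.uint8)
cv2.imwrite("pics/g3.png",m[:,:,::-1])
E
```

```text
(no output)
```

View pics/g3.png

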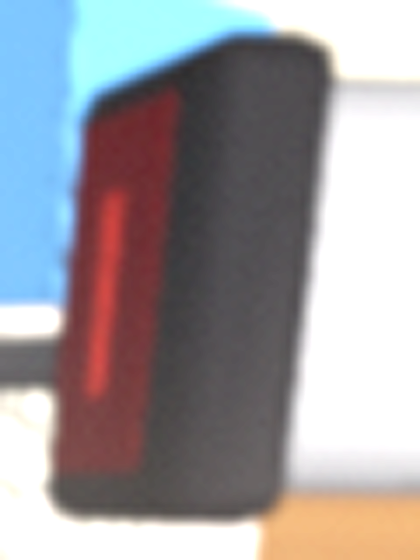

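```bash
cat > f3.py <<'E'
from h import *
a=pickle.load(open("a.pkl","rb"));P=pickle.load(open("f.pkl","rb"));w=P["wrist"];S,D=a["scene"],a["side"]
ob=np.array([(182,92),(142,470),(62,472),(88,118)])/7+[368,28]-.5
wc=np.array([[sx*.018,sy*.027,0] for sx,sy in((1,1),(1,-1),(-1,-1),(-1,1))])
def wp(N):return proj(w,wc@N[:3,:3].T+N[:3,3])
print(ob.round(1));print(wp(scan(.72,-.2767,-1.547)@W).round(1))
u0=wp(scan(.72,-.2767,-1.547)@W)
from scipy.optimize import linear_sum_assignment
from scipy.spatial.distance import cdist
i,j=linear_sum_assignment(cdist(u0-u0.mean(0),ob-ob.mean(0)));ob=ob[j];print(j)
exec(open("f2.py").read().split("def pose")[0].split("T0=")[0].split("S,D=")[1].split("\n",1)[1])
oS=np.array([s(413,193),s(368,301),s(303,315)]);oD=np.array([d(525,97),d(556,168)]);iS=[1,0,3];iD=[1,2]
F=[131.6,172.6,219.6,255.0, 295+107/4,295+272/4,150+445/4,150+577/4, 250+26/3.2,250+149/3.2,20+95/3.2,20+298/3.2]
def ext(p,T):
    u=np.vstack([proj(p,ring(T,0)),proj(p,ring(T,.012))]);return [u[:,0].min(),u[:,0].max(),u[:,1].min(),u[:,1].max()]
def f(q,full=False):
    T=scan(*q[:3]);N=T@W;b=box(N)
    return np.concatenate([(wp(N)-ob).ravel()*1, ((proj(S,b[iS])-oS)).ravel(),((proj(D,b[iD])-oD)).ravel(),(np.array(ext(S,T)+ext(D,T)+ext(w,T))-F+.5)*1])
r=least_squares(f,[.72,-.277,-1.55],loss="soft_l1");print(r.x,np.degrees(r.x[2]));e=f(r.x);print(e[:8].round(1),e[8:18].round(1),e[18:].round(1))
print((scan(*r.x)@W).round(4))
# wrist only window, z free
g=lambda q:(wp(scan(*q[:3])@W)-ob).ravel()
r=least_squares(g,r.x);print("wrist window only",r.x,g(r.x).round(1))
E
python3 f3.py
```

```text
[[393.5  40.6]
 [387.8  94.6]
 [376.4  94.9]
 [380.1  44.4]]
[[391.1  39.1]
 [385.7  93. ]
 [373.6  93.5]
 [378.   44.7]]
[0 1 2 3]
[ 0.71963257 -0.27782676 -1.54371451] -88.44832640779221
[-2.2 -0.4 -1.8 -0.6 -2.5 -0.6 -1.8  1.3] [ 0.9 -0.9 -0.3  0.3 -1.3  1.2 -1.4  1.6 -0.4  1.2] [-1.6 -1.2 -1.1  0.6  0.2  1.1  0.3  2.6 -0.9  1.4 -0.5  0.9]
[[-0.0207  0.9996 -0.0174  0.715 ]
 [ 0.7658  0.0271  0.6426 -0.1079]
 [ 0.6428  0.     -0.766   0.27  ]
 [ 0.      0.      0.      1.    ]]
wrist window only [ 0.72522178 -0.2840031  -1.51417488] [-0.5  0.4  0.3 -0.6 -0.3 -1.2 -0.1  1.2]
```

Window at about (0.715, −0.108, 0.270), yaw −88°, and all views agree within about 2 px. Now the barcode angle on the held tube.

```bash
python3 - <<'E'
from h import *
P=pickle.load(open("f.pkl","rb"));o=P["obs"]
A=Ro.from_quat(o["tool_rot"]).as_matrix();t=-A[:,1];bot=o["position"]-.087*t
def pt(h,r,ang): # ang about tube z from tool z
    e1=A[:,2];e2=np.cross(t,e1);return bot+h*t+r*(np.cos(ang)*e1+np.sin(ang)*e2)
bits=[]
for n in("scene","side"):
    p=P[n];c,r=np.int32(proj(p,bot+.047*t)[0]);k=20;R=10
    im=cv2.resize(p["img"][r-R-5:r+R+5,c-R:c+R],None,fx=k,fy=k,interpolation=cv2.INTER_CUBIC)[:,:,::-1].copy()
    im2=im.copy();tr=lambda u:np.int32((u-[c-R,r-R-5]+.5)*k)
    cam=-np.array(p["R"]).T@np.array(p["t"]);v=cam-(bot+.047*t);v-=t*(v@t);va=np.arctan2(v@np.cross(t,A[:,2]),v@A[:,2]);print(n,"view angle",va)
    for sg in(-1,1):
        cv2.polylines(im2,[tr(np.vstack([proj(p,pt(h,.008,va+sg*np.pi/2)) for h in np.linspace(.004,.084,5)]))],False,(255,255,0),1)
    for ang,col in((-.3,(0,0,255)),(0,(0,255,0)),(.3,(255,0,255))):
        cv2.polylines(im2,[tr(np.vstack([proj(p,pt(h,.0083,ang)) for h in (.021,.073)]))],False,col,1)
    bits+= [im,im2]
o=np.hstack([bits[0],bits[1]]);q=np.hstack([bits[2],bits[3]])
cv2.imwrite("pics/h1.png",o);cv2.imwrite("pics/h2.png",q);print(o.shape)
E
```

```text
scene view angle 0.8070603044953467
side view angle -0.46412902674263423
(600, 800, 3)
```

View pics/h1.png

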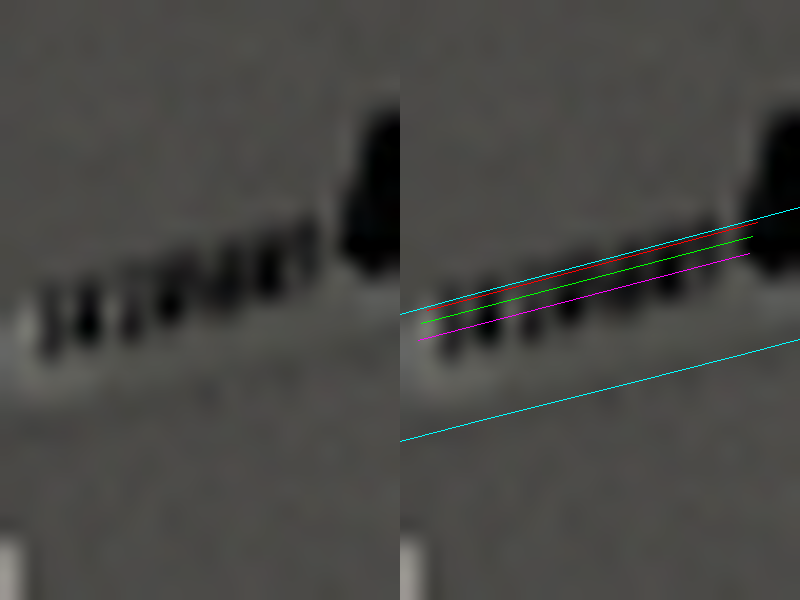

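View pics/h2.png

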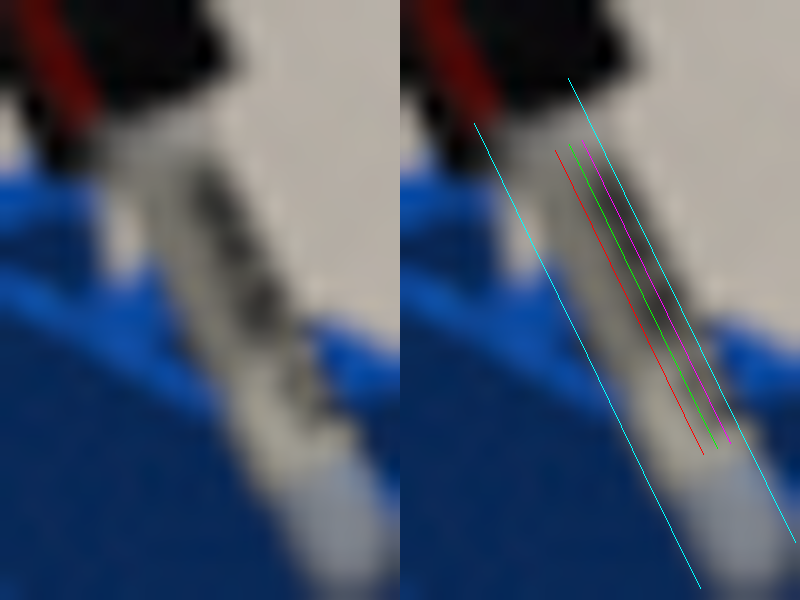

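The barcode sits about 0 to +0.13 rad from the jaw direction, which is small. Next I'll work out the transfer to a standoff 10 cm back along the tube axis.

```bash
cat > go.py <<'E'
import sys
from h import *
from rig import robot
o=robot.get_obs();back=float(sys.argv[1]);ang=float(sys.argv[2])
N=scan(.7196,-.2778,-1.5437)@W
l=-N[:3,2];t=N[:3,0];lab=N[:3,3]+.09*N[:3,2];tcp=lab-.0083*l+.040*t+back*t
R=Rtgt(-t,Ro.from_rotvec(-ang*t).apply(l))  # label sits at +ang about t from jaw
a,s=rel(o,tcp,R);print(o["time"],o["position"].round(4),tcp.round(4),"turn",a.round(2),"shift",s.round(4),np.linalg.norm(s).round(3),o["q"].round(2),o["ft_force"].round(2),o["joint_velocities"].round(3))
E
python3 go.py .1 0.06
```

```text
8.325 [0.5994 0.1503 0.3005] [0.7104 0.0625 0.2847] turn [0.   3.68 0.24] shift [-0.1087  0.0792  0.0467] 0.142 [ 0.41  0.67  1.25 -0.79  1.62  2.08] [-0.04 -0.43  1.14] [-0.003 -0.037  0.015 -0.004 -0.003 -0.016]
```

```bash
python3 -m crank '[[[0,0,0,-0.036,0.0264,0.0156,10],[0,0,0,-0.036,0.0264,0.0156,10],[0,0,0,-0.036,0.0264,0.0156,10],[0,3.7,0.2,0,0,0,10],[0,0,0,0,0,0,10]]]'; python3 go.py 0 .06; python3 look.py i wrist scene side
```

```text
time: 8.95
position: [0.7091, 0.0611, 0.2874]
tool_rot: [-0.025, -0.343, 0.939, -0.002]
ft_force: [-0.7, 0.3, -0.1]
grip_width: 0.0173
8.95 [0.7091 0.0611 0.2874] [ 0.7125 -0.0141  0.2204] turn [ 0.05 -0.17  0.03] shift [-0.0011  0.1007 -0.0029] 0.101 [ 0.24  0.77  1.09 -0.84  1.55  1.99] [-0.69  0.33 -0.05] [ 0.024 -0.008  0.002 -0.002  0.007 -0.009]
8.95 [0.7091 0.0611 0.2874] [[-0.999, 0.02, -0.045], [0.014, -0.765, -0.644], [-0.048, -0.643, 0.764]] [ 0.243  0.766  1.088 -0.845  1.549  1.988] [-0.69  0.33 -0.05] 0.017289704566133036
```

View pics/i_wrist.png

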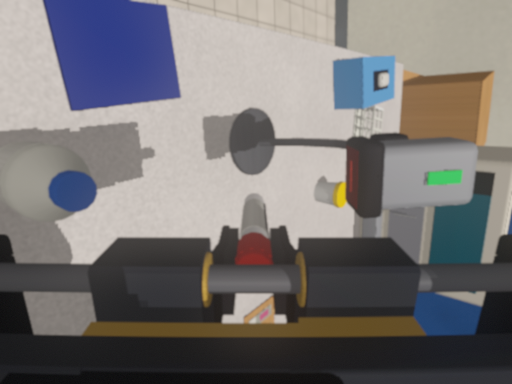

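View pics/i_side.png

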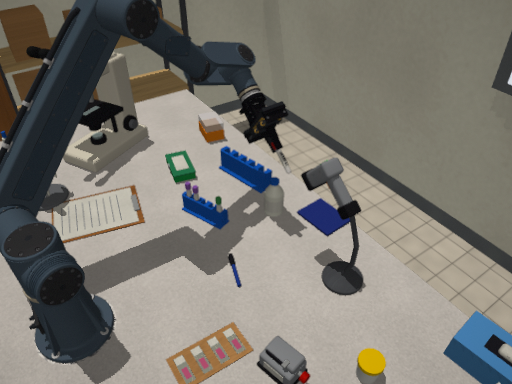

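The wrist view shows the nose at cols 347–408, rows 135–213 and the bottle cap at (190, 73). I'll check the scanner model and the bottle clearance from here.

```bash
python3 - <<'E'
from h import *
P=pickle.load(open("i.pkl","rb"));F=pickle.load(open("f.pkl","rb"));a=pickle.load(open("a.pkl","rb"));w=P["wrist"]
T=scan(.7196,-.2778,-1.5437);N=T@W
wc=np.array([[sx*.018,sy*.027,0] for sx,sy in((1,1),(1,-1),(-1,-1),(-1,1))])@N[:3,:3].T+N[:3,3]
r0,r1,c0,c1,k=100,240,220,420,4
im=cv2.resize(w["img"][r0:r1,c0:c1],None,fx=k,fy=k,interpolation=cv2.INTER_CUBIC)[:,:,::-1]
im=np.clip(im*1.5,0,255).astype(np.uint8).copy()
tr=lambda u:np.int32((u-[c0,r0]+.5)*k)
cv2.polylines(im,[tr(proj(w,wc))],True,(0,255,0),1);cv2.polylines(im,[tr(proj(w,box(N)[:4]))],True,(0,255,255),1);cv2.polylines(im,[tr(proj(w,ring(T,.012)))],True,(0,255,0),1)
cv2.imwrite("pics/j.png",im)
X,e=tri([a["scene"],a["side"],w,F["wrist"]],[(266,252),(275,184),(73,190),(156,43)]);print("bottle cap",X,e.round(1))
E
```

```text
bottle cap [0.72769553 0.09031021 0.12978204] [-1.4  0.2 -1.  -2.1  1.3  0.1 -1.8 -0.1]
```

View pics/j.png

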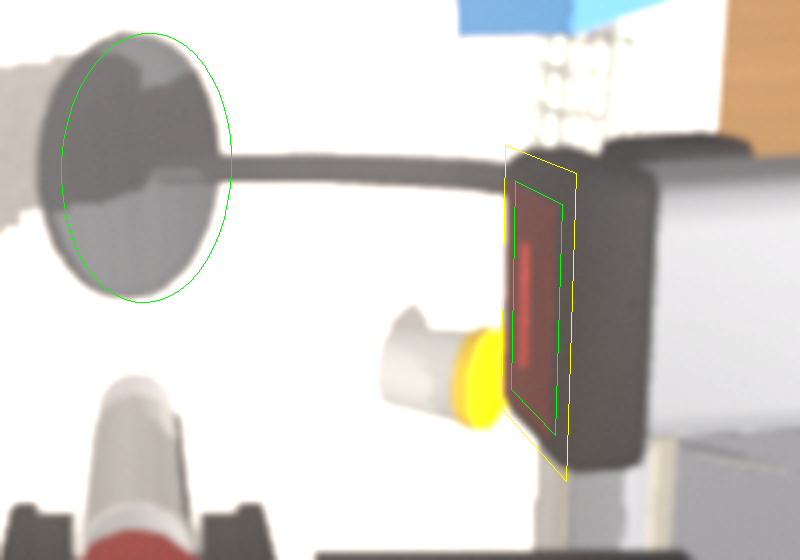

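The model overlay matches the window to a few mm. The bottle top, about z = 0.14 at (0.728, 0.090), stays some 45 mm below the gripper body. Advancing.

```bash
python3 -m crank '[[[0,0,0,0,0.025,-0.0015,10],[0,0,0,0,0.025,-0.0015,10],[0,0,0,0,0.025,0,10],[0,0,0,-0.001,0.02,0,10],[0,0,0,0,0.006,0,10]]]'; python3 go.py 0 .06; python3 look.py k wrist scene side; python3 - <<'E'
from h import *
P=pickle.load(open("k.pkl","rb"));o=P["obs"]
A=Ro.from_quat(o["tool_rot"]).as_matrix();t=-A[:,1];bot=o["position"]-.087*t
N=scan(.7196,-.2778,-1.5437)@W
def pt(h,r,ang):
    e1=A[:,2];e2=np.cross(t,e1);return bot+h*t+r*(np.cos(ang)*e1+np.sin(ang)*e2)
rows=[]
for n in("scene","side"):
    p=P[n];c,r=np.int32(proj(p,bot+.047*t)[0]);k=16;R=12;Q=9
    im=cv2.resize(p["img"][r-Q:r+Q,c-R:c+R],None,fx=k,fy=k,interpolation=cv2.INTER_CUBIC)[:,:,::-1].copy()
    im=np.clip(im*(1.8 if n=="scene" else 1.),0,255).astype(np.uint8)
    im2=im.copy();tr=lambda u:np.int32((u-[c-R,r-Q]+.5)*k)
    cam=-np.array(p["R"]).T@np.array(p["t"]);v=cam-(bot+.047*t);v-=t*(v@t);va=np.arctan2(v@np.cross(t,A[:,2]),v@A[:,2]);print(n,"view angle",va)
    for sg in(-1,1):
        cv2.polylines(im2,[tr(np.vstack([proj(p,pt(h,.008,va+sg*np.pi/2)) for h in np.linspace(.004,.084,5)]))],False,(255,255,0),1)
    for ang,col in((-.3,(0,0,255)),(0,(0,255,0)),(.3,(255,0,255))):
        cv2.polylines(im2,[tr(np.vstack([proj(p,pt(h,.0083,ang)) for h in (.021,.073)]))],False,col,1)
    rows.append(np.hstack([im,im2]))
cv2.imwrite("pics/l.png",np.vstack(rows))
E
```

```text
time: 9.72
position: [0.7126, -0.014, 0.2198]
tool_rot: [-0.026, -0.342, 0.939, -0.001]
ft_force: [-0.0, 0.2, 0.2]
grip_width: 0.0173
9.725 [ 0.7126 -0.014   0.2198] [ 0.7125 -0.0141  0.2204] turn [ 0.02 -0.26  0.03] shift [ 0.0001 -0.0003  0.0005] 0.001 [ 0.14  0.81  1.21 -0.89  1.38  2.05] [-0.04  0.23  0.23] [-0.037  0.011  0.027 -0.024 -0.073  0.026]
9.725 [ 0.7126 -0.014   0.2198] [[-0.999, 0.02, -0.047], [0.015, -0.766, -0.643], [-0.049, -0.643, 0.764]] [ 0.143  0.806  1.206 -0.887  1.376  2.048] [-0.04  0.23  0.23] 0.01725773761690181
scene view angle 0.8102904257486752
side view angle -0.5012088560553786
```

View pics/l.png

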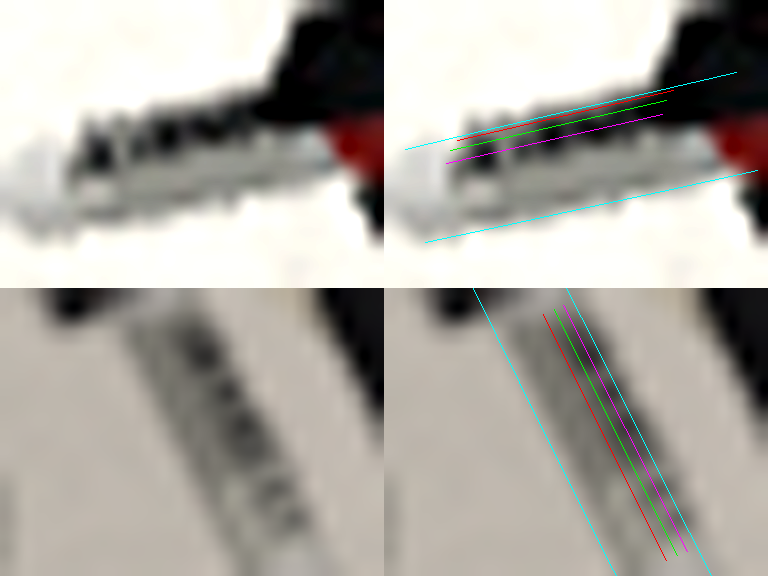

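View pics/k_side.png

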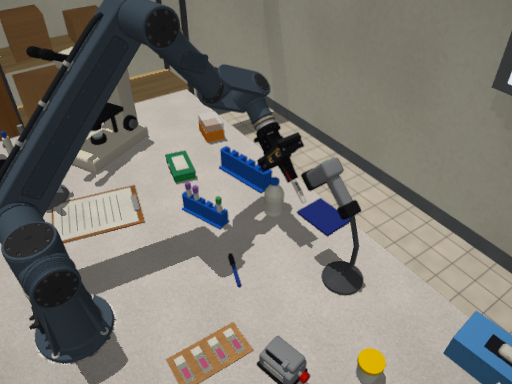

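View pics/k_wrist.png

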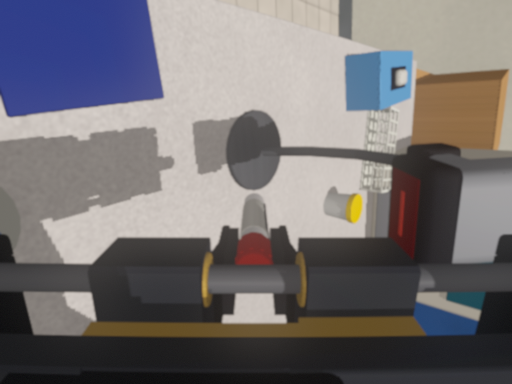

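View pics/k_scene.png

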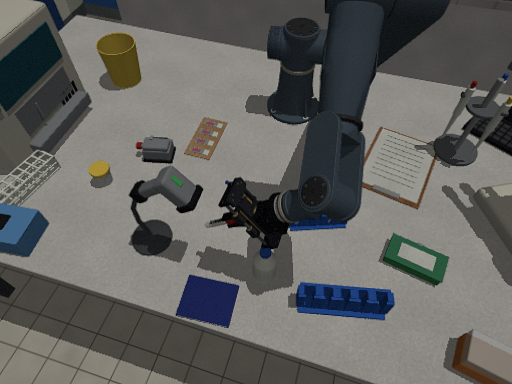

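The tube is in place. Predicted and seen outlines agree within about 1 px in both views, and the label is within about 0.15 rad of facing the window squarely. Nothing else has moved. I'll let it settle, then check again.

```bash
python3 -m crank '[[[0,0,0,0,0,0,10],[0,0,0,0,0,0,10],[0,0,0,0,0,0,10],[0,0,0,0,0,0,10],[0,0,0,0,0,0,10]]]';python3 -m crank '[[[0,0,0,0,0,0,10],[0,0,0,0,0,0,10],[0,0,0,0,0,0,10],[0,0,0,0,0,0,10],[0,0,0,0,0,0,10]]]'; python3 go.py 0 .06; python3 look.py m side scene; python3 - <<'E'
import sys;sys.path.insert(0,".")
from h import *
P=pickle.load(open("m.pkl","rb"));o=P["obs"];a=pickle.load(open("a.pkl","rb"))
b=[cv2.resize(P["side"]["img"][140:240,260:360],(400,400),interpolation=cv2.INTER_CUBIC),cv2.resize(P["scene"]["img"][160:260,170:270],(400,400),interpolation=cv2.INTER_CUBIC)]
cv2.imwrite("pics/n.png",np.hstack(b)[:,:,::-1])
A=Ro.from_quat(o["tool_rot"]).as_matrix();t=-A[:,1];N=scan(.7196,-.2778,-1.5437)@W
for ang in(-.1,.06,.2):
    l=Ro.from_rotvec(ang*t).apply(A[:,2]);lab=o["position"]-.04*t+.0083*l
    print("label in window",(N[:3,:3].T@(lab-N[:3,3])).round(4),"angle",np.arccos(-l@N[:3,2]).round(3))
for n,(r0,r1,c0,c1) in (("side",(178,235,180,205)),):
    print(np.abs(P[n]["img"][r0:r1,c0:c1].astype(int)-a[n]["img"][r0:r1,c0:c1]).mean())
E
```

```text
time: 10.5
position: [0.713, -0.0133, 0.2207]
tool_rot: [-0.026, -0.342, 0.939, -0.002]
ft_force: [-0.7, -0.5, -0.4]
grip_width: 0.0175
time: 11.12
position: [0.713, -0.0134, 0.2207]
tool_rot: [-0.026, -0.342, 0.939, -0.002]
ft_force: [-0.0, -0.0, -0.7]
grip_width: 0.017
11.125 [ 0.713  -0.0134  0.2207] [ 0.7125 -0.0141  0.2204] turn [ 0.02 -0.34 -0.04] shift [0.0006 0.0007 0.0003] 0.001 [ 0.14  0.81  1.2  -0.89  1.38  2.05] [-0.02 -0.02 -0.66] [ 0.    -0.001 -0.001 -0.001 -0.     0.   ]
11.125 [ 0.713  -0.0134  0.2207] [[-0.999, 0.021, -0.048], [0.015, -0.766, -0.643], [-0.051, -0.643, 0.764]] [ 0.144  0.805  1.204 -0.887  1.376  2.049] [-0.02 -0.02 -0.66] 0.016973950196133368
label in window [ 0.0007 -0.0008  0.0904] angle 0.166
label in window [0.0007 0.0006 0.0903] angle 0.006
label in window [0.0007 0.0017 0.0903] angle 0.134
16.057543859649122
```

View pics/n.png

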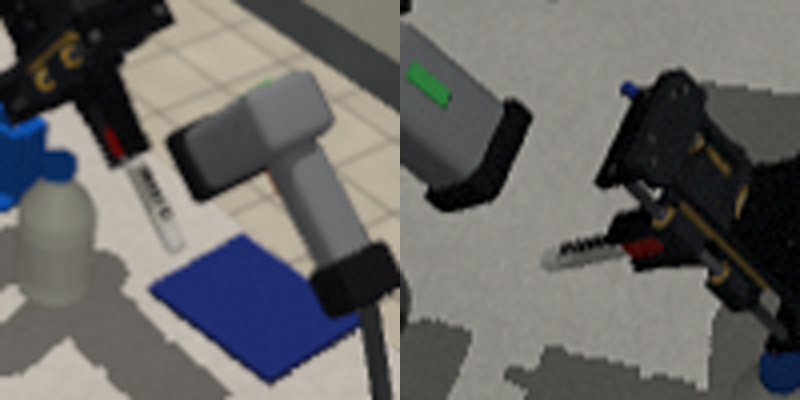

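The tube is held by its cap in front of the window, with the fingers clear of the label and the arm still. Handing in.

```bash
python3 -c "
from rig import robot
print(robot.hand_in())"
```

```text
the job is handed in; nothing more can be done
None
```

I drew the red-capped tube up out of the smaller rack by its cap, leaned it over with its barcode facing the reader's window, and handed in at about 11 s of the 35 s. The gripper still holds it there at 30 N. The hand-in gave no verdict.

**Position:** by the last checks the label sits about 90 mm in front of the window and within 1 to 2 mm of its centre line. The window position came from three camera views that agreed to about 2 px, so it could be several mm off.

**Facing:** the barcode faces the window to within about 0.17 rad. The scene and side views disagreed on how far the label is turned on the tube (about +0.13 and −0.09 rad). I used +0.06 rad; the limit is 0.4 rad.

**Hold:** the arm was still, with outside forces below 1 N. The tube bottom is at about z = 0.165 m. The fingertips are about 6 mm above the label's edge, from the calculated grip height. The finger opening read 17 mm on a cap of 19 mm, and I did not explain the difference. The tube did not slip visibly.

**Everything else:** the other tubes, the bottle and the rest of the bench look unmoved in the pictures. My one numeric before/after picture comparison, on the rack, was inconclusive; I put the difference down to shadows there. I saw no sign of contact with the reader.

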